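# Gauge the gap under a flotation bath's levelling foot

## Task

The empty flotation bath rocks because its levelling foot, the one under the red hand wheel, stops short of the bench. Pick up the taper gauge by its yellow handle, slide its blade flat along the bench under the middle of that foot plate until it drags snugly between plate and bench, without forcing it, and finish while gripping it there by the handle, still and flat, so that I can read the gap. Do not push against the bath, and leave the bottle, slide box, jar and wrench where they are.

Things in the scene. Friction and masses are not known exactly. Their poses are not given: they have to be found in the camera images.
- gauge: Taper gauge lying flat, 180 mm long, 120 g: yellow handle 80 x 24 x 20 mm high (x -40 to 40 mm), then a steel blade 100 mm long, 18 mm wide (x 40 to 140 mm). Undersides flush and flat; the blade's top slopes, 2 mm thick at the tip, 0.6 mm more per 10 mm, 8 mm at the handle. Origin: on the underside, below the handle's middle; x axis along the blade to the tip, y across, z up.
- tip (a point): The tip of the gauge's blade, middle of its lower edge (gauge x = 140 mm).
- bath: Empty flotation bath, fixed: white base plate 280 x 280 x 10 mm, underside 28 mm above the bench; round black basin 276 mm across, top 115 mm up; white panel jutting 20 mm past the +x side. Rubber feet under three corners, the levelling foot at x = y = +115 mm; the open bench in front of it lies on the +y side. Origin: on the bench below its middle; x, y axes square to the plate, z up.
- foot: Levelling foot: steel plate 40 x 40 x 5 mm, sides parallel to the bath's, outer sides 5 mm inside the base plate's edges. Origin: centre of its underside, 3.5 to 6 mm above the bench (varies). It does not give way: the blade, flat on the bench, meets it 25 to 67 mm behind the tip; from there the drag grows by about 3 N per mm. Rubbing on the bench alone drags a little too.
- wheel (a point): Red hand wheel of the levelling foot, 32 mm across, seen from above on the base plate's corner, straight above the foot plate. Point: centre of its top, 59 mm above the foot plate's underside.
- bottle: Clear glass bottle with a blue cap, 66 mm across, 150 mm high, standing on the bench. Origin: centre of its underside.
- slide_box: Closed blue slide box with a white lid, 100 x 87 x 36 mm. Origin: centre of its underside.
- jar: White ceramic staining jar with a lid, 60 x 60 x 66 mm. Origin: centre of its underside.
- wrench: Steel wrench 150 mm long lying flat on the bench beyond the bath. Origin: under its middle.
There are look-alikes about, which are no part of the job. There is more than one size of the gauge; the job needs the middle-sized.

How it is judged:
At the end, for the whole second after the job is handed in: Blade flat (within 3 degrees, 4 mm) under the foot plate, centre lines within 15 mm, pressing on plate with 0.7 to 25 N and on bench with over 0.5 N; gauge at rest, gripped by its handle (over 2 N); bottle, slide box, jar and wrench within 20 mm of where they stood (contact force between gauge and foot between 0.7 and 25 N and contact force between gauge and table_c0 above 0.5 N and x of foot in the frame of gauge between 0.06 and 0.145 m and y of foot in the frame of gauge between -0.015 and 0.015 m and angle between gauge's own z axis and vertical below 0.05 rad and height (world z) of gauge below 0.004 m and contact force between the fingers and gauge above 2 N and horizontal distance between the grasp point and gauge below 0.04 m and height (world z) of the grasp point below 0.06 m and linear speed of gauge below 0.01 m/s and distance of each of bottle, slide_box, jar, wrench from where it was at the start of the episode below 0.02 m); the arm keeps its last pose, push and grip.
It fails at once if the gauge is forced under the foot (over 35 N on the foot plate) (contact force between gauge and foot above 35 N).
It fails at once if the robot pushes against the bath (over 2 N) (contact force between any of the arm, the fingers and bath above 2 N).
It fails at once if a bystander is knocked out of place (over 20 mm) (distance of any of bottle, slide_box, jar, wrench from where it was at the start of the episode above 0.02 m).
It also fails if it takes over 58 s, if anything falls off the work surface, if the arm or the gripper's body presses on something with over 40 N, if the wrist force passes 120 N, or if a joint passes its speed limit or range.

## Robot

A 6-joint arm with a two-finger parallel gripper is mounted at the origin on the work surface. World frame = base frame: x ahead of the robot, y to its left, z up, the work surface at z = 0. Lengths are in m, angles in rad, forces in N, time in s.
With the tool pointing down it reaches from about 0.4 to 0.825 m from the base axis. Payload 7 kg.
Tool frame: the origin (TCP) lies midway between the tips of the shut fingers; the grasp point (between the pads) lies 19 mm behind it; z points along the fingers, y is the line along which they close (so a half turn about z gives the same grasp; the last joint's range is limited). The gripper opens to 88 mm and grips with 3 to 60 N. Pads are 19 mm wide; open, the fingers measure 130 mm over their backs; the gripper's body (78 mm by 193 mm) begins 47 mm behind the grasp point.
Start: joints at [-0.931, 0.359, 0.012, 0, -1.224, -0.288], TCP at [0.233, -0.634, 0.227] pointing down, gripper open.
Joint ranges: [-3.07, 3.07], [-1.43, 2.12], [-1.02, 1.25], [-3.03, 1.67], [-3.05, -0], [-3.03, 3.03]. Speed limits (rad/s): [2.39, 2.39, 3.01, 3.14, 3.14, 3.14].

## Interface

Orientations are given as [roll, pitch, yaw] about the fixed x, y, z axes, in that order (R = Rz(yaw) Ry(pitch) Rx(roll)).
In Python, from station import arm, grab_frame, camera_params, spot_in gives the robot as it stands.
- The arm moves only by the shell command python3 -m jog 'ROWS' [FORCE]. ROWS is JSON, a list that holds one entry, the list of rows, each a list of 7 numbers: the shift along the tool's x, y, z in mm, then the turn, a rotation vector about the tool's x, y, z in rad, then the finger opening in mm, from 0 to 87.6. In form: [[[x, y, z, wx, wy, wz, fingers], ...]]. A call has 1 to 20 rows; each row is the pose to reach, as a shift and turn from the pose commanded when the call began, along the tool's axes at that moment; what a row does not reach only later rows make up. A row lasts 1/8 s, in which the tool goes at most 62.5 mm and 10.7 degrees, less where a joint would pass 70% of its speed; a pose out of reach is approached as far as the arm can. A call with a gripper value outside its range is refused whole. The fingers move at their own pace and stop on an object; FORCE is the grip in N (left out, the last holds). Time passes only in rows, so rows that repeat a pose let the fingers close. It gives the time, the measured TCP pose, the force, the opening and the grip force at its end, in the units of the state.
- arm.get_state(): the state, without advancing time (a new reading comes with each control period).
- grab_frame(name): name is "scene" or "side" or "wrist"; returns (picture, depth): 400x640x3 uint8, blue, green, red; 400x640 float32, m along the optical axis (not along the pixel's ray), 0 where there is no reading.
- camera_params(name): a dict with "mtx" (3x3 intrinsics, pixels), "R" (3x3) and "t" (3): a world point X has camera coordinates R X + t. Camera axes: x right, y down, z forward; pixel columns grow to the right and rows downward; lengths in m; the calibration is good to about 2 mm. A picture is of the moment at which its call begins: read the wrist's pose just before it. camera_params takes no time and is no camera call; for the wrist camera it gives the pose at the moment of the call.
- arm.job_done(): hands the job in; it is judged then, once.
Trained networks look in the newest picture that a camera, given by its name, has taken for a name from the list of things; names that differ only in an ending like _2 or _b are one class to them, and where a whole thing is asked for, a point or a joint stands for the part that bears it (a point fixed in the world has none). Each returns a list of dicts, best first, with "confidence" (0 to 1); they miss things now and then, are a little off and sometimes report something else, mostly with a low value. They report only what shows in the picture. A call takes as long as a camera call. They do not tell look-alikes from the thing itself.
- spot_in(query, camera): "uv" ([column, row] in pixels, amid what is visible of it).
The state is a dict: "t": time; "q": joint angles; "qd": joint speeds; "joint_efforts": joint torques, N m; "eef_pos": TCP position; "ee_rot": TCP orientation; "force": force on the tool from outside, world axes, zero at the start; "moment": the same for the moment, N m; "width": finger opening in m; "gripper_force": force on a finger pad.
Only numpy, scipy, OpenCV 4.12 (cv2) and the standard library are available. Lean on these libraries where they do the work, as an engineer would, in place of code of your own. Each camera call takes 0.05 s, during which the arm holds its last target. There are 200 camera calls.

## Working session

There is one attempt and no reset: what is moved stays moved. The work goes in short steps, Python scripts to look and compute and a shell command to move; the robot and the scene stay as the last step left them, time stands still between calls to the robot, and variables do not carry over. Pictures are saved under pics/ and viewed, at most 10 in all, crops included, and the job is handed in when it is done.

```bash
mkdir -p pics; ls
cat > h.py <<'E'
import numpy as np, cv2
from station import arm, grab_frame, camera_params, spot_in
def world(uv,d,cp):
    u,v=uv; K=np.array(cp["mtx"]); c=np.linalg.inv(K)@[u,v,1]*d
    return np.array(cp["R"]).T@(c-np.array(cp["t"]))
def onplane(uv,z,cp):
    K=np.array(cp["mtx"]);R=np.array(cp["R"]);t=np.array(cp["t"])
    o=-R.T@t; r=R.T@np.linalg.inv(K)@[uv[0],uv[1],1]
    return o+r*(z-o[2])/r[2]
E
python3 - <<'E'
from h import *
np.set_printoptions(precision=3,suppress=True)
s=arm.get_state(); print(s["t"],s["eef_pos"],s["ee_rot"],s["force"])
for c in ["scene","side","wrist"]:
    cp=camera_params(c); im,d=grab_frame(c); cv2.imwrite(f"pics/a_{c}.png",im)
    for q in ["gauge","foot","wheel"]:
        for r in spot_in(q,c)[:5]:
            u,v=map(int,r["uv"]); dd=d[v,u]; print(c,q,np.array(r["uv"]),round(r["confidence"],2),world(r["uv"],dd,cp) if dd>0 else None)
E
```

```text
pics
0.0 [ 0.232 -0.633  0.226] [ 3.14 -0.   -2.79] [-0.017  0.389 -0.004]
scene gauge [413.6 217.4] 0.76 [0.355 0.308 0.016]
scene gauge [359.4 211.7] 0.59 [0.454 0.194 0.019]
scene gauge [490.6 248.6] 0.59 [0.287 0.507 0.011]
scene foot [263.5 170.4] 0.56 [ 0.577 -0.085  0.062]
scene wheel [265.2 173.8] 0.68 [ 0.572 -0.088  0.044]
scene wheel [373.1 297.9] 0.16 [0.629 0.413 0.034]
side gauge [356.2 358.4] 0.91 [0.271 0.525 0.017]
side gauge [349.4 274.5] 0.75 [0.352 0.31  0.014]
side gauge [321.5 165.9] 0.72 [ 0.559 -0.067  0.031]
side foot [326.2 155.9] 0.63 [ 0.548 -0.076  0.063]
side wheel [322.7 157.4] 0.53 [ 0.558 -0.073  0.057]
```

View pics/a_scene.png

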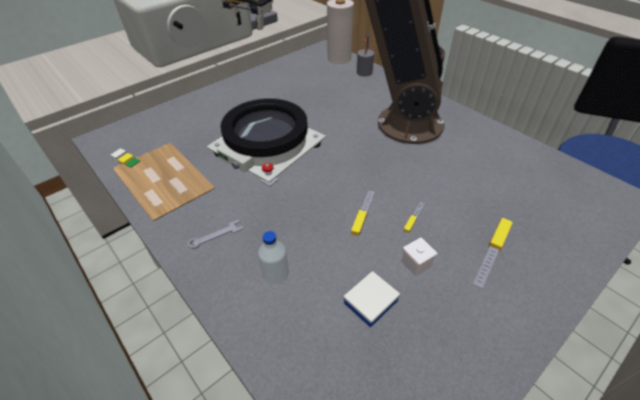

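View pics/a_side.png

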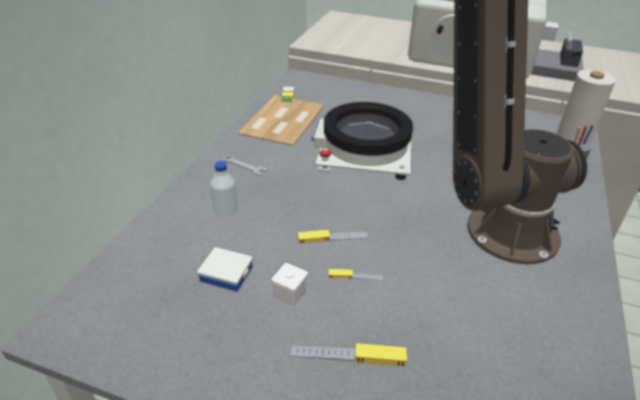

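Run:
```python
from h import *
np.set_printoptions(precision=4,suppress=True)
for c,box in [("scene",(340,180,520,300)),("side",(280,215,420,375))]:
    im=cv2.imread(f"pics/a_{c}.png"); cp=camera_params(c)
    h=cv2.cvtColor(im,cv2.COLOR_BGR2HSV); m=cv2.inRange(h,(22,130,120),(35,255,255))
    n,l,st,ce=cv2.connectedComponentsWithStats(m)
    for i in range(1,n):
        if st[i,4]<25: continue
        ys,xs=np.where(l==i); P=np.array([onplane((x,y),.015,cp)[:2] for x,y in zip(xs,ys)])
        r=cv2.minAreaRect(P.astype(np.float32)*1000); print(c,ce[i],st[i,4],r)
    x0,y0,x1,y1=box
    k=4 if c=="scene" else 4
    cv2.imwrite(f"pics/b_{c}.png",cv2.resize(im[y0:y1,x0:x1],None,fx=k,fy=k,interpolation=cv2.INTER_CUBIC))
for name,uv in [("med tip s",(372,192)),("small tip",(423,204)),("large tip",(479,284))]: print(name,onplane(uv,0,camera_params("scene")))
for name,uv in [("med tip",(367,235)),("small tip",(382,277)),("large tip",(292,351))]: print(name,onplane(uv,0,camera_params("side")))
print("plate corners scene",[onplane(u,.038,camera_params("scene")) for u in [(268,184),(325,137),(209,146)]])
print("plate corners side",[onplane(u,.038,camera_params("side")) for u in [(317,166),(411,171),(317,122)]])
a=cv2.imread("pics/a_scene.png")[95:195,190:340]; cv2.imwrite("pics/b_bath.png",cv2.resize(a,None,fx=5,fy=5,interpolation=cv2.INTER_CUBIC))
```

```text
scene [125.15 158.09] 100 ((852.806884765625, -487.3193054199219), (45.58352279663086, 38.556884765625), 16.441673278808594)
scene [358.5072 222.3684] 209 ((479.8526306152344, 217.93870544433594), (89.09650421142578, 24.01483917236328), 29.06231689453125)
scene [409.6176 223.4804] 102 ((379.03997802734375, 314.06671142578125), (61.45358657836914, 16.345104217529297), 18.500715255737305)
scene [500.8016 233.1658] 368 ((224.8881378173828, 497.1722412109375), (113.14414978027344, 30.04498863220215), 15.280863761901855)
side [287.3243  94.5946] 37 ((851.04345703125, -491.35821533203125), (33.17142868041992, 33.612457275390625), 10.060896873474121)
side [313.4024 236.1076] 251 ((476.3186340332031, 217.80332946777344), (75.54090118408203, 32.97404479980469), 29.31985092163086)
side [339.8028 273.1197] 142 ((373.40313720703125, 314.72637939453125), (52.03097152709961, 19.229984283447266), 21.293685913085938)
side [380.5208 353.9387] 816 ((228.32936096191406, 496.3839416503906), (98.68634796142578, 40.34421157836914), 15.29967975616455)
med tip s [0.3559 0.1512 0.    ]
small tip [0.2817 0.2849 0.    ]
large tip [0.393  0.5453 0.    ]
med tip [ 0.3547  0.1468 -0.    ]
small tip [0.2808 0.2771 0.    ]
large tip [0.4    0.5427 0.    ]
plate corners scene [array([ 0.5886, -0.0514,  0.038 ]), array([ 0.3132, -0.1103,  0.038 ]), array([ 0.6267, -0.3289,  0.038 ])]
plate corners side [array([ 0.5673, -0.0508,  0.038 ]), array([ 0.3025, -0.1297,  0.038 ]), array([ 0.6595, -0.2985,  0.038 ])]
```

View pics/b_scene.png

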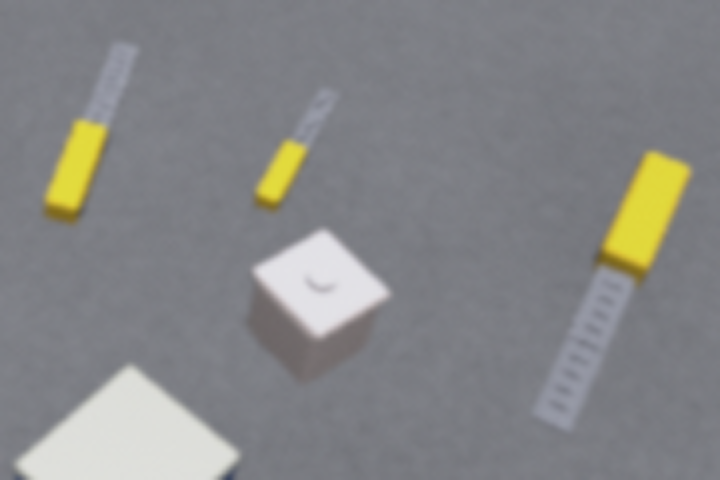

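View pics/b_bath.png

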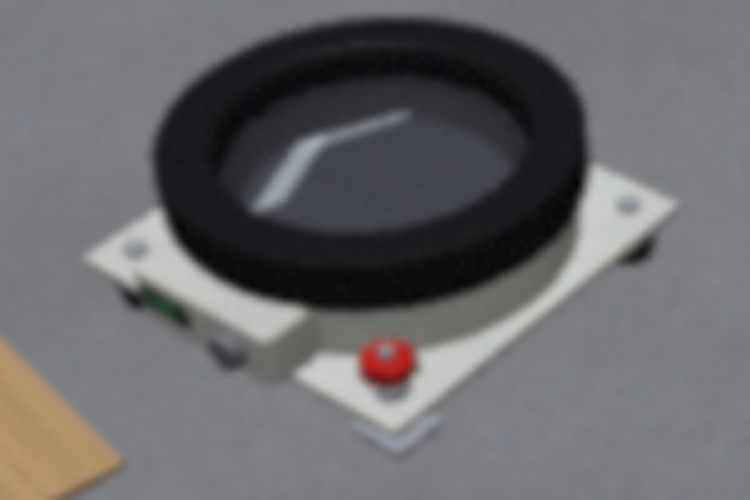

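Candidates in the scene picture: (358,222) handle about 80 x 24 mm with the tip 140 mm away, (410,223) handle 58 mm (small), (500,233) handle 107 mm (large). The first fits the 180 mm middle gauge, and the crop confirms it. The bath's wheel is at (267,167), with its plate corners at (269,181), (326,136) and (207,147).

Run:
```python
from h import *
np.set_printoptions(precision=4,suppress=True)
cp=camera_params("scene")
C,A,B=[onplane(u,.038,cp)[:2] for u in [(269,181.6),(325.6,135.8),(207,146.6)]]
print(C,A,B,np.linalg.norm(A-C),np.linalg.norm(B-C))
ex=(C-A)/.28; ey=(C-B)/.28
print("yaw from ex",np.degrees(np.arctan2(ex[1],ex[0])),"from ey",np.degrees(np.arctan2(ey[1],ey[0]))-90)
# wheel
for c in["scene","side"]:
    im=cv2.imread(f"pics/a_{c}.png"); h=cv2.cvtColor(im,cv2.COLOR_BGR2HSV)
    m=cv2.inRange(h,(0,150,80),(8,255,255))|cv2.inRange(h,(172,150,80),(180,255,255))
    n,l,st,ce=cv2.connectedComponentsWithStats(m)
    for i in range(1,n):
        if st[i,4]>20: print(c,ce[i],st[i],onplane(ce[i],.06,camera_params(c)))
s=arm.get_state(); from scipy.spatial.transform import Rotation as R
r=R.from_euler("xyz",s["ee_rot"]); M=r.as_matrix(); print(M)
g=np.array([.478,.218]); d=np.array([-.123,-.069]); yaw=np.arctan2(d[1],d[0])
print(np.degrees(yaw))
# tool y across gauge; tool x along +-gauge
for sgn in(1,-1):
    xt=np.array([*(sgn*d/np.linalg.norm(d)),0]); zt=np.array([0,0,-1.]); yt=np.cross(zt,xt)
    T=np.c_[xt,yt,zt]; print(sgn,"rotvec",R.from_matrix(M.T@T).as_rotvec())
cpw=camera_params("wrist"); print("wrist cam in tool",M.T@(-np.array(cpw["R"]).T@np.array(cpw["t"])-np.array(s["eef_pos"])), np.array(cpw["R"])@M)
print("shift",M.T@(np.array([.478,.218,.2])-s["eef_pos"])*1000)
```

```text
[ 0.5803 -0.0579] [ 0.3073 -0.114 ] [ 0.6332 -0.3305] 0.2786978261152065 0.27772077319874294
yaw from ex 11.607225749517339 from ey 10.977120319895306
scene [267.2157 167.6863] [263 164   9   8  51] [ 0.5606 -0.0902  0.06  ]
side [324.875 153.125] [321 151   9   5  32] [ 0.5585 -0.0931  0.06  ]
[[-0.9388 -0.3446  0.    ]
 [-0.3446  0.9388 -0.    ]
 [-0.     -0.     -1.    ]]
-150.70863782901574
1 rotvec [-0.      0.     -0.1595]
-1 rotvec [0.     0.0001 2.9821]
wrist cam in tool [ 0.0713  0.0008 -0.1577] [[ 0.0006  1.     -0.0011]
 [-0.964   0.0003 -0.2659]
 [-0.2659  0.0012  0.964 ]]
shift [-523.8218  714.9359   26.566 ]
```

```bash
python3 -m jog '[[[-353,333,27,0,0,0,80],[-353,333,27,0,0,0,80],[-353,333,27,0,0,0,80],[-353,333,27,0,0,0,80],[-353,333,27,0,0,0,80],[-353,333,27,0,0,0,80],[-353,333,27,0,0,0,80],[-353,333,27,0,0,0,80],[-524,715,77,0,0,-0.16,60],[-524,715,77,0,0,-0.16,60],[-524,715,77,0,0,-0.16,60],[-524,715,77,0,0,-0.16,60],[-524,715,77,0,0,-0.16,60],[-524,715,77,0,0,-0.16,60],[-524,715,77,0,0,-0.16,60],[-524,715,77,0,0,-0.16,60],[-524,715,77,0,0,-0.16,60],[-524,715,77,0,0,-0.16,60]]]'
python3 - <<'E'
from h import *
np.set_printoptions(precision=4,suppress=True)
from scipy.spatial.transform import Rotation as R
s=arm.get_state(); cp=camera_params("wrist"); im,d=grab_frame("wrist"); cv2.imwrite("pics/c_w.png",im)
h=cv2.cvtColor(im,cv2.COLOR_BGR2HSV); m=cv2.inRange(h,(22,130,100),(35,255,255))
n,l,st,ce=cv2.connectedComponentsWithStats(m)
for i in range(1,n):
    if st[i,4]<200: continue
    # top face by depth
    ys,xs=np.where(l==i); P=np.array([world((x,y),d[y,x],cp) for x,y in zip(xs,ys)])
    print(np.percentile(P[:,2],[5,50,95]))
    Q=P[P[:,2]>.016]; print(len(P),cv2.minAreaRect((Q[:,:2]*1000).astype(np.float32)))
print(s["t"],s["q"],s["eef_pos"],s["ee_rot"],s["force"],s["width"])
E
```

```text
t: 2.85
eef_pos: [0.4781, 0.2172, 0.1498]
ee_rot: [3.141, 0.0, -2.631]
force: [-0.1, -0.9, 0.0]
width: 0.06
gripper_force: 0.0
[0.007  0.0136 0.015 ]
1117 ((415.5832214355469, 182.9947052001953), (0.0, 0.0), 0.0)
[0.0178 0.0194 0.0206]
1713 ((463.9076232910156, 210.16436767578125), (110.872802734375, 23.252647399902344), 28.83829689025879)
2.85 [ 0.8004  0.1787 -0.4244 -0.     -0.9674 -1.8604] [0.4781 0.2172 0.1498] [ 3.1415  0.0003 -2.6308] [-0.0783 -0.8718  0.0372] 0.06000053309164546
```

View pics/c_w.png

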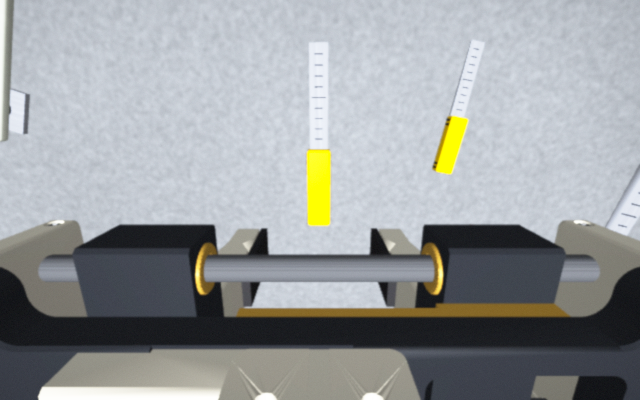

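The wrist view shows the middle gauge with its handle at (318,188) and tip at (318,43), aligned with the tool. The handle spans rows 150 to 225, so the TCP is behind its middle.

Run:
```python
from h import *
np.set_printoptions(precision=4,suppress=True)
from scipy.spatial.transform import Rotation as R
s=arm.get_state(); cp=camera_params("wrist"); M=R.from_euler("xyz",s["ee_rot"]).as_matrix()
for n,uv,z in [("front",(318.5,150.5),.02),("rear",(318.5,225),.02),("rear foot",(318.5,225),.0),("tip",(318.5,42.5),.002)]:
    p=onplane(uv,z,cp); print(n,p,"tool mm",M.T@(p-s["eef_pos"])*1000)
```

```text
front [0.443  0.1985 0.02  ] tool mm [ 39.8433   0.8763 129.8881]
rear [0.5111 0.2367 0.02  ] tool mm [-38.189    0.909  129.9249]
rear foot [0.5177 0.2404 0.    ] tool mm [-45.7976   0.9214 149.9285]
tip [0.3558 0.1496 0.002 ] tool mm [139.8825   0.8427 147.8408]
```

```bash
python3 -m jog '[[[-8,1,50,0,0,0,60],[-8,1,100,0,0,0,60],[-8,1,125,0,0,0,60],[-8,1,138,0,0,0,60],[-8,1,146,0,0,0,60],[-8,1,146,0,0,0,60],[-8,1,146,0,0,0,10],[-8,1,146,0,0,0,10],[-8,1,146,0,0,0,10],[-8,1,146,0,0,0,10],[-8,1,146,0,0,0,10],[-8,1,146,0,0,0,10],[-8,1,146,0,0,0,10],[-8,1,146,0,0,0,10]]]' 35
```

```text
t: 4.65
eef_pos: [0.4847, 0.223, 0.0038]
ee_rot: [-3.142, 0.0, -2.63]
force: [-0.4, -1.7, 4.8]
width: 0.024
gripper_force: 34.9
```

```bash
python3 -m jog '[[[0,0,-15,0,0,0,10],[0,0,-30,0,0,0,10],[22,-111,-30,0,0,-1.257,10],[22,-111,-30,0,0,-1.257,10],[22,-111,-30,0,0,-1.257,10],[22,-111,-30,0,0,-1.257,10],[22,-111,-30,0,0,-1.257,10],[22,-111,-30,0,0,-1.257,10],[22,-111,-30,0,0,-1.257,10],[22,-111,-30,0,0,-1.257,10],[22,-111,-30,0,0,-1.257,10],[22,-111,-30,0,0,-1.257,10]]]'
python3 - <<'E'
from h import *
np.set_printoptions(precision=4,suppress=True)
from scipy.spatial.transform import Rotation as R
s=arm.get_state(); print(s["q"],s["width"],s["gripper_force"],s["force"])
a=[]
for c,(x0,y0,x1,y1) in [("scene",(200,110,400,260)),("side",(270,110,430,260))]:
    im,d=grab_frame(c); cv2.imwrite(f"pics/d_{c}_full.png",im)
    a.append(cv2.resize(im[y0:y1,x0:x1],None,fx=2.6 if 0 else 2,fy=2,interpolation=cv2.INTER_CUBIC))
cv2.imwrite("pics/d.png",np.hstack(a)); im,d=grab_frame("wrist"); cv2.imwrite("pics/d_w.png",im)
print(R.from_euler("xyz",s["ee_rot"]).as_matrix())
E
```

```text
t: 6.15
eef_pos: [0.5198, 0.1154, 0.0338]
ee_rot: [-3.141, 0.0, -1.375]
force: [0.8, -1.1, -1.3]
width: 0.0239
gripper_force: 34.9
[ 0.587   0.3361 -0.5359 -0.0001 -0.6986 -0.391 ] 0.023943251454925353 34.90535259246826 [ 0.7555 -1.1125 -1.2624]
[[ 0.1947 -0.9809  0.0001]
 [-0.9809 -0.1947  0.0001]
 [-0.0001 -0.0001 -1.    ]]
```

View pics/d.png

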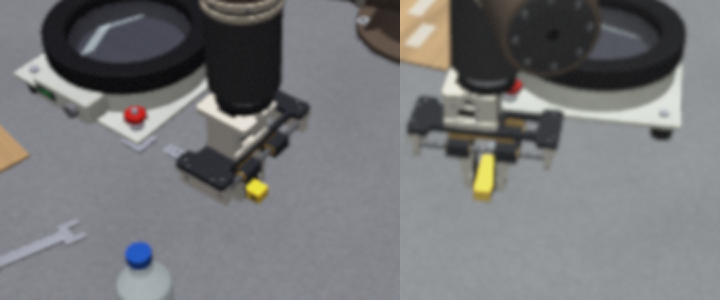

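View pics/d_w.png

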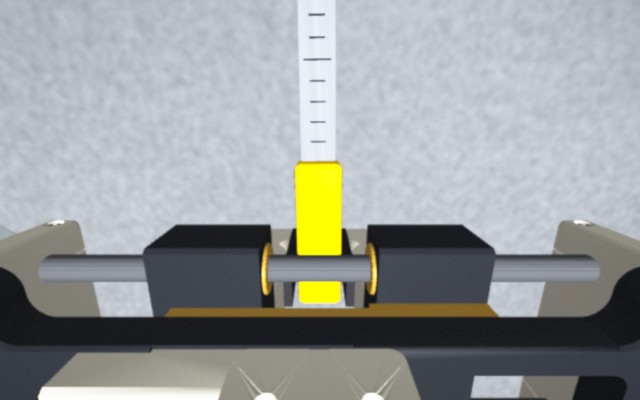

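The gauge sits straight in the grip. Its tip, scene (282,186), points at the foot plate, whose corner is at about (270,185). Next I lower it to the bench.

```bash
python3 -m jog '[[[0,0,15,0,0,0,10],[0,0,26,0,0,0,10],[0,0,29,0,0,0,10],[0,0,30,0,0,0,10],[0,0,30,0,0,0,10],[0,0,30,0,0,0,10]]]'; python3 -m jog '[[[10,0,0,0,0,0,10],[20,0,0,0,0,0,10],[30,0,0,0,0,0,10],[40,0,0,0,0,0,10],[48,0,0,0,0,0,10],[54,0,0,0,0,0,10],[56,0,0,0,0,0,10],[56,0,0,0,0,0,10],[56,0,0,0,0,0,10]]]'
```

```text
t: 7.05
eef_pos: [0.5186, 0.1148, 0.0038]
ee_rot: [3.139, -0.001, -1.373]
force: [-6.5, -0.6, 11.0]
width: 0.0233
gripper_force: 34.9
t: 8.18
eef_pos: [0.5314, 0.0599, 0.0038]
ee_rot: [-3.141, -0.0, -1.373]
force: [1.9, -0.4, 4.7]
width: 0.0236
gripper_force: 34.9
```

```bash
python3 -m jog '[[[2,0,0,0,0,0,10],[4,0,0,0,0,0,10],[6,0,0,0,0,0,10],[6,0,0,0,0,0,10]]]'
python3 - <<'E'
from h import *
im,d=grab_frame("scene"); cv2.imwrite("pics/e1.png",cv2.resize(im[150:220,240:340],None,fx=7,fy=7,interpolation=cv2.INTER_CUBIC))
E
```

```text
t: 8.68
eef_pos: [0.5324, 0.0547, 0.0038]
ee_rot: [-3.141, 0.0, -1.373]
force: [0.0, 3.2, 6.0]
width: 0.0238
gripper_force: 34.9
```

View pics/e1.png

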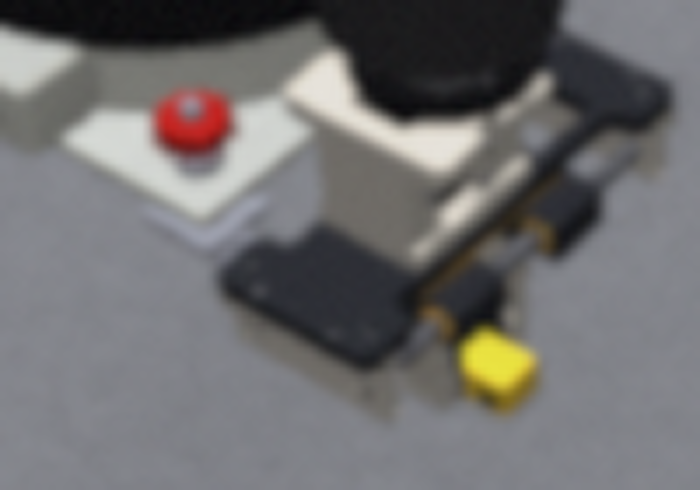

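The blade enters under the plate's right-hand side at crop (290,195), in line with my estimate. I continue in small steps, watching the force along y.

```bash
for i in 1; do python3 -m jog '[[[1,0,0,0,0,0,10],[2,0,0,0,0,0,10],[3,0,0,0,0,0,10],[3,0,0,0,0,0,10]]]'; done; python3 -m jog '[[[1,0,0,0,0,0,10],[2,0,0,0,0,0,10],[3,0,0,0,0,0,10],[3,0,0,0,0,0,10]]]'
```

```text
t: 9.22
eef_pos: [0.5329, 0.0519, 0.0038]
ee_rot: [-3.141, 0.0, -1.373]
force: [-0.5, 4.2, 6.2]
width: 0.0235
gripper_force: 34.9
t: 9.72
eef_pos: [0.5336, 0.049, 0.0038]
ee_rot: [-3.141, 0.0, -1.373]
force: [-0.4, 5.5, 6.2]
width: 0.0236
gripper_force: 34.9
```

```bash
python3 -m jog '[[[1,0,0,0,0,0,10],[2,0,0,0,0,0,10],[3,0,0,0,0,0,10],[3,0,0,0,0,0,10]]]'
```

```text
t: 10.22
eef_pos: [0.5341, 0.0461, 0.0038]
ee_rot: [-3.141, 0.0, -1.373]
force: [-0.4, 5.5, 6.6]
width: 0.0235
gripper_force: 34.9
```

```bash
python3 -m jog '[[[1,0,0,0,0,0,10],[2,0,0,0,0,0,10],[3,0,0,0,0,0,10],[3,0,0,0,0,0,10]]]'
```

```text
t: 10.72
eef_pos: [0.5347, 0.0431, 0.0038]
ee_rot: [-3.141, 0.0, -1.373]
force: [-0.9, 4.2, 6.8]
width: 0.0235
gripper_force: 34.9
```

```bash
python3 -m jog '[[[1,0,0,0,0,0,10],[2,0,0,0,0,0,10],[3,0,0,0,0,0,10],[3,0,0,0,0,0,10]]]'
```

```text
t: 11.22
eef_pos: [0.5353, 0.0402, 0.0038]
ee_rot: [-3.141, 0.0, -1.373]
force: [-0.7, 6.2, 6.7]
width: 0.0237
gripper_force: 34.9
```

```bash
python3 -m jog '[[[1,0,0,0,0,0,10],[2,0,0,0,0,0,10],[3,0,0,0,0,0,10],[3,0,0,0,0,0,10]]]'
```

```text
t: 11.72
eef_pos: [0.5359, 0.0372, 0.0038]
ee_rot: [-3.141, 0.0, -1.373]
force: [0.1, 4.3, 5.9]
width: 0.0237
gripper_force: 34.9
```

```bash
python3 -m jog '[[[1,0,0,0,0,0,10],[2,0,0,0,0,0,10],[3,0,0,0,0,0,10],[3,0,0,0,0,0,10]]]'
```

```text
t: 12.22
eef_pos: [0.5364, 0.0343, 0.0038]
ee_rot: [-3.141, 0.0, -1.373]
force: [-1.2, 5.4, 7.0]
width: 0.0236
gripper_force: 34.9
```

```bash
python3 -m jog '[[[1,0,0,0,0,0,10],[2,0,0,0,0,0,10],[3,0,0,0,0,0,10],[3,0,0,0,0,0,10]]]'
```

```text
t: 12.72
eef_pos: [0.537, 0.0313, 0.0038]
ee_rot: [-3.141, 0.0, -1.373]
force: [-1.0, 4.7, 6.4]
width: 0.0238
gripper_force: 34.9
```

```bash
python3 -m jog '[[[1,0,0,0,0,0,10],[2,0,0,0,0,0,10],[3,0,0,0,0,0,10],[3,0,0,0,0,0,10]]]'
```

```text
t: 13.22
eef_pos: [0.5376, 0.0284, 0.0038]
ee_rot: [-3.141, 0.0, -1.373]
force: [-0.2, 4.7, 6.5]
width: 0.024
gripper_force: 34.9
```

```bash
python3 -m jog '[[[1,0,0,0,0,0,10],[2,0,0,0,0,0,10],[3,0,0,0,0,0,10],[3,0,0,0,0,0,10]]]'
```

```text
t: 13.72
eef_pos: [0.5382, 0.0254, 0.0038]
ee_rot: [-3.141, 0.0, -1.373]
force: [-1.3, 4.1, 7.6]
width: 0.0238
gripper_force: 34.9
```

```bash
python3 -m jog '[[[1,0,0,0,0,0,10],[2,0,0,0,0,0,10],[3,0,0,0,0,0,10],[3,0,0,0,0,0,10]]]'
```

```text
t: 14.22
eef_pos: [0.5388, 0.0225, 0.0038]
ee_rot: [-3.141, 0.0, -1.373]
force: [-1.1, 5.4, 7.5]
width: 0.0232
gripper_force: 34.9
```

```bash
python3 -m jog '[[[1,0,0,0,0,0,10],[2,0,0,0,0,0,10],[3,0,0,0,0,0,10],[3,0,0,0,0,0,10]]]'
```

```text
t: 14.72
eef_pos: [0.5394, 0.0196, 0.0038]
ee_rot: [-3.141, 0.0, -1.373]
force: [-1.2, 4.7, 6.1]
width: 0.0236
gripper_force: 34.9
```

```bash
python3 -m jog '[[[1,0,0,0,0,0,10],[2,0,0,0,0,0,10],[3,0,0,0,0,0,10],[3,0,0,0,0,0,10]]]'
```

```text
t: 15.22
eef_pos: [0.54, 0.0166, 0.0038]
ee_rot: [-3.141, 0.0, -1.373]
force: [-0.5, 5.1, 7.1]
width: 0.0239
gripper_force: 34.9
```

```bash
python3 -m jog '[[[1,0,0,0,0,0,10],[2,0,0,0,0,0,10],[3,0,0,0,0,0,10],[3,0,0,0,0,0,10]]]'
```

```text
t: 15.72
eef_pos: [0.5405, 0.0137, 0.0038]
ee_rot: [-3.141, 0.0, -1.373]
force: [-0.5, 5.4, 5.9]
width: 0.0238
gripper_force: 34.9
```

```bash
python3 -m jog '[[[1,0,0,0,0,0,10],[2,0,0,0,0,0,10],[2,0,0,0,0,0,10]]]'
```

```text
t: 16.1
eef_pos: [0.5409, 0.0118, 0.0038]
ee_rot: [-3.141, 0.0, -1.373]
force: [-1.3, 5.0, 6.5]
width: 0.0238
gripper_force: 34.9
```

```bash
python3 -m jog '[[[1,0,0,0,0,0,10],[2,0,0,0,0,0,10],[2,0,0,0,0,0,10]]]'
```

```text
t: 16.48
eef_pos: [0.5413, 0.0104, 0.0038]
ee_rot: [-3.14, 0.001, -1.373]
force: [-2.3, 9.9, 6.5]
width: 0.0236
gripper_force: 34.9
```

```bash
python3 -m jog '[[[1,0,0,0,0,0,10],[2,0,0,0,0,0,10],[2,0,0,0,0,0,10]]]'
python3 - <<'E'
from h import *
im,d=grab_frame("scene"); cv2.imwrite("pics/f1.png",cv2.resize(im[150:220,240:340],None,fx=7,fy=7,interpolation=cv2.INTER_CUBIC))
E
```

```text
t: 16.85
eef_pos: [0.5417, 0.0093, 0.0038]
ee_rot: [-3.14, 0.002, -1.373]
force: [-3.9, 14.8, 8.4]
width: 0.0238
gripper_force: 34.9
```

View pics/f1.png

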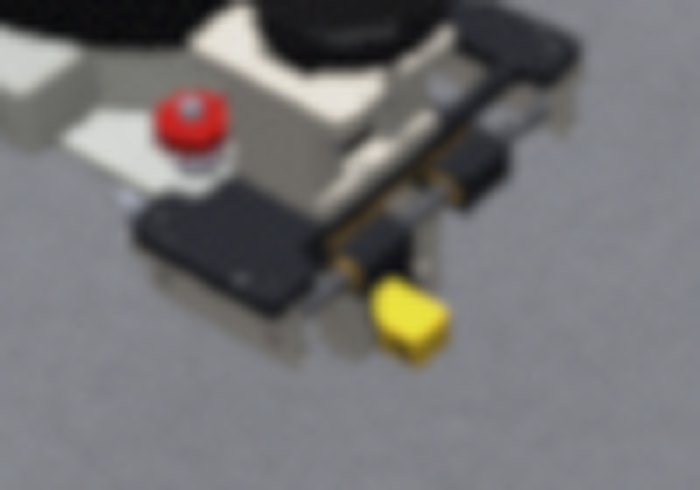

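The corner and wheel are unmoved and the gripper is clear of the base plate. The drag has risen about 10 N above the 5 N rubbing level, so the blade is snug. I hold and ease off slightly, then check that it is steady.

```bash
python3 -m jog '[[[0,0,0,0,0,0,10],[0,0,0,0,0,0,10],[0,0,0,0,0,0,10],[0,0,0,0,0,0,10]]]'; python3 -m jog '[[[-0.5,0,0,0,0,0,10],[-0.5,0,0,0,0,0,10],[-0.5,0,0,0,0,0,10],[-0.5,0,0,0,0,0,10],[-0.5,0,0,0,0,0,10],[-0.5,0,0,0,0,0,10]]]'
```

```text
t: 17.4
eef_pos: [0.5417, 0.0093, 0.0038]
ee_rot: [-3.14, 0.002, -1.373]
force: [-3.6, 15.0, 7.3]
width: 0.0235
gripper_force: 34.9
t: 18.15
eef_pos: [0.5417, 0.0093, 0.0038]
ee_rot: [-3.14, 0.001, -1.373]
force: [-3.1, 11.3, 7.7]
width: 0.0237
gripper_force: 34.9
```

```bash
python3 -c "
from station import arm
print(arm.job_done())"
```

```text
the job is handed in; nothing more can be done
None
```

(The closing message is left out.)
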